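Roll a sample vial home in the bench reader with a paddle

ROBOT

A 6-joint arm with a two-finger parallel gripper is mounted at the origin on the work surface. World frame = base frame: x ahead of the robot, y to its left, z up, the work surface at z = 0. Lengths are in mm, angles in rad, forces in N, time in s.
With the tool pointing down it reaches from about 350 to 875 mm from the base axis. Payload 4.2 kg.
Tool frame: the origin (TCP) lies midway between the tips of the shut fingers; the grasp point (between the pads) lies 19 mm behind it; z points along the fingers, y is the line along which they close (so a half turn about z gives the same grasp; the last joint's range is limited). The gripper opens to 85 mm and grips with 20 to 120 N. Pads are 22 mm wide; open, the fingers measure 114 mm over their backs; the gripper's body (76 mm by 85 mm) begins 54 mm behind the grasp point. The pads swing forward as they close: fully open they stand 13 mm farther back than shut.
Start: joints at [-1.071, 0.385, 0.008, 0, -1.194, -0.259], TCP at [149.067, -606.942, 231.312] pointing down, gripper open.
Joint ranges: [-3.14, 3.14], [-1.21, 2.06], [-1.07, 1.41], [-3.16, 2.05], [-2.99, -0.16], [-3.1, 3.1]. Speed limits (rad/s): [2.79, 2.79, 3.14, 3.14, 3.14, 3.14].

INTERFACE

Orientations are given as a unit quaternion [x, y, z, w].
In Python, from bench import arm gives the robot as it stands.
- The arm moves only by the tool send_rows, never from a script. Its argument "targets" is a list of rows, each an object of numbers: "gripper": the gripper command: -1 is fully open, 1 is shut, values between are in proportion; "x", "y", "z": the shift along the tool's x, y, z in cm; "ax", "ay", "az": the turn, a rotation vector about the tool's x, y, z in degrees. A call has 1 to 5 rows; each row shifts and turns the commanded pose from where the row before left it, along the tool's axes as they then stand; what a row does not reach is not made up. A row lasts 1/12 s, in which the tool goes at most 41.7 mm and 7.16 degrees, less where a joint would pass 70% of its speed; a pose out of reach is approached as far as the arm can. A call is refused whole if a number of a shift passes 4.17 or a number of a turn 7.16, either way. A call with a gripper value outside its range is refused whole. The fingers move at their own pace and stop on an object; the grip force is fixed at half the most. Time passes only in rows, so rows that do not move let the fingers close. It gives the time, the measured TCP pose, the force, the opening and the grip force at its end, in the units of the state.
- arm.read_state(): the state, without advancing time (a new reading comes with each control period).
- arm.get_image(name): name is "scene" or "top" or "wrist"; returns (picture, depth): 384x512x3 uint8, red, green, blue; 384x512 float32, mm along the optical axis (not along the pixel's ray), 0 where there is no reading.
- arm.camera_model(name): a dict with "fx", "fy", "cx", "cy" (pixels), "cam_to_world" (4x4, takes a point from camera to world coordinates). Camera axes: x right, y down, z forward; pixel columns grow to the right and rows downward; lengths in mm; the calibration is good to about 2 mm. A picture is of the moment at which its call begins: read the wrist's pose just before it. camera_model takes no time and is no camera call; for the wrist camera it gives the pose at the moment of the call.
- arm.job_done(): hands the job in; it is judged then, once.
Trained networks look in the newest picture that a camera, given by its name, has taken for a name from the list of things; names that differ only in an ending like _2 or _b are one class to them, and where a whole thing is asked for, a point or a joint stands for the part that bears it (a point fixed in the world has none). Each returns a list of dicts, best first, with "score" (0 to 1); they miss things now and then, are a little off and sometimes report something else, mostly with a low value. They report only what shows in the picture. A call takes as long as a camera call. They do not tell look-alikes from the thing itself.
- arm.boxes_of(camera, thing): "rect" ([left, top, width, height] in pixels, round what is visible of it).
The state is a dict: "clock": time; "joints": joint angles; "joint_vel": joint speeds; "joint_efforts": joint torques, N m; "position": TCP position; "ee_rot": TCP orientation; "contact_force": force on the tool from outside, world axes, zero at the start; "wrist_torque": the same for the moment, N m; "gripper_width": finger opening in mm; "grasp_force": force on a finger pad.
Only numpy, scipy, OpenCV 4.12 (cv2) and the standard library are available. Lean on these libraries where they do the work, as an engineer would, in place of code of your own. Each camera call takes 0.05 s, during which the arm holds its last target. There are 200 camera calls.

TASK

Take the paddle from its holder and, touching the glass vial only with the blade, roll the vial slowly along the reader's track, over the low ridge and gently on against the sprung pad. Press it there for a good second with a light, steady push of about 4 newtons, never hard, then ease off slowly so that the vial stays lying in the nest between ridge and pad. Stand the paddle back in its holder, let go of it, and leave everything else where it is.

Things in the scene. Friction and masses are not known exactly. Their poses are not given: they have to be found in the camera images.
- reader: White bench reader, fixed, with a straight level steel track on top. Origin: underside, on the track's centre line; +x is the rolling direction, +z up. Track floor 30 mm above the origin, starts (open end) at x = -160 mm, 76 mm wide between two guide rails (outer faces at y = -44 and +44 mm), rail tops 50 mm above the origin.
- vial: Closed amber glass vial, white cap, paper band: cylinder 28 mm in diameter, 70 mm long, about 80 g, lying across the track before the ridge, centre at reader x = -100 to -30 mm. Origin: its centre; own y along the cylinder; x and z turn as it rolls. It rolls freely, and runs on if struck. If the pad is let go suddenly it can be thrown back over the ridge.
- paddle: Paddle: slippery white blade 6 mm thick (x), 50 wide (y), 50 tall, under a wooden handle 20 (x) by 26 mm (y), 50 to 108 mm above the blade's lower edge; 90 g. Origin: middle of the lower edge, +z up the handle; either blade face (+x, -x) may push. Grip the handle across its x faces. When pushing, keep the lower edge 4 to 8 mm above the track floor to clear the ridge.
- holder: Grey block, fixed, 76 by 90 mm, with an upright slot in which the paddle stands. Origin: centre of its underside; slot floor 10 mm up, mouth 34 mm up, with sloped lead-ins up to 46 mm; slot 10 mm along x, 58 mm along y; the paddle's axes lie along the holder's (either way round).
- spray_a: Spray bottle, 72 mm across, 210 mm tall; origin under its centre. Leave alone.
- spray_b: Second spray bottle, the same size. Leave alone.
- plate: White round plate, 170 mm across, 18 mm high; origin under its centre. Leave alone.
- jar: Small jar with a lid, 48 mm across, 55 mm high, standing beside the track; origin under its centre. Leave alone.
- spare: Another amber vial, 28 mm across, 70 mm tall, standing upright beside the track; origin under its centre. Leave alone.
- cup: Small steel cup, 64 mm across, 50 mm high, beside the track; origin under its centre. Leave alone.
- spoon: Spoon 160 mm long lying on the table; leave alone.
- ridge (a point): Middle of the top of a rounded ridge, 2 mm high, across the track floor at reader x = +50 mm; the vial goes over it with about 1 N. Beyond lies the nest, closed by the sprung pad, a smooth plate 56 mm wide. Its free face stands anywhere at reader x = 75 to 103 mm: feel for it. It gives 1 N per mm, without preload, for 7 mm (7 N), then stops hard.
- console (a point): Top centre of the console block at the track's far end: 72 mm above the table, 110 mm wide, reader x = 155 to 225 mm. Before it stands the pad's carrier (60 mm wide, top 56 mm, screw tip 66 mm above the table), clamped at a different place each time, and not measured.
Things that resemble listed ones, but are neither listed nor needed, are in the scene too. What is shaped like the paddle but black or blue is not meant.

How it is judged (in metres and radians):
On the way, in this order (a step that is already met when the one before it is completed fails the run):
1. the paddle is lifted clear of its holder (z of paddle in the frame of holder above 0.055 m), for 0.1 s.
2. the vial has rolled over the ridge (x of vial in the frame of reader above 0.052 m).
3. the paddle presses the vial against the sprung pad with 2 to 8 N for 0.6 s (x of vial in the frame of reader above 0.06 m and contact force between paddle and vial above 2 N), for 0.6 s.
At the end, for the whole second after the job is handed in: Vial still on the track floor in the nest (centre at reader x 54 to 104 mm, height within 3 mm), no longer pushed; paddle stands in the holder's slot, lower edge within 6 mm of its floor, within 6 mm (x) and 7 mm (y) of its centre, tilt under 0.15 rad, released and still (x of vial in the frame of reader between 0.054 and 0.104 m and z of vial in the frame of reader between 0.041 and 0.047 m and linear speed of each of vial, paddle below 0.01 m/s and z of paddle in the frame of holder between 0.005 and 0.016 m and x of paddle in the frame of holder between -0.006 and 0.006 m and y of paddle in the frame of holder between -0.007 and 0.007 m and angle between paddle's own z axis and vertical below 0.15 rad and contact force between the fingers and paddle below 0.1 N and contact force between paddle and vial below 0.05 N); the robot touches nothing.
It fails at once if the hand or arm touches the vial (contact force between any of the fingers, the arm and vial above 0.1 N).
It fails at once if the blade pushes the glass vial with more than 8 N (contact force between paddle and vial above 8 N).
It fails at once if the vial runs faster than 0.3 m/s or is lifted off the track (linear speed of vial above 0.3 m/s or z of vial in the frame of reader above 0.06 m).
It fails at once if something else on the table is moved more than 30 mm (distance of any of spray_a, spray_b, plate, jar, spare, cup, spoon from where it was at the start of the episode above 0.03 m).
It also fails if it takes over 61 s, if anything falls off the work surface, if the arm or the gripper's body presses on something with over 40 N, if the wrist force passes 120 N, or if a joint passes its speed limit or range.

## Working session

There is one attempt and no reset: what is moved stays moved. The work goes in short steps, Python scripts to look and compute and a tool call to move; the robot and the scene stay as the last step left them, time stands still between calls to the robot, and variables do not carry over. Pictures are saved under pics/ and viewed, at most 10 in all, crops included, and the job is handed in when it is done.

Besides the shell and the picture viewer there is one more tool, called after "Request:" as name([rows], argument=value, ...), one row to a line, values as JSON. send_rows: Moves the arm, as the interface text tells. Its arguments: {"type":"object","properties":{"targets":{"type":"array"}},"required":["targets"]}

```bash
mkdir -p pics; ls
cat > h.py <<'E'
import numpy as np, cv2, json
from bench import arm
from scipy.spatial.transform import Rotation as R
def shot(c,name=None):
    m=arm.camera_model(c); p,d=arm.get_image(c)
    if name: cv2.imwrite('pics/'+name,cv2.cvtColor(p,cv2.COLOR_RGB2BGR))
    return p,d,m
def cloud(d,m):
    v,u=np.mgrid[0:d.shape[0],0:d.shape[1]]
    P=np.stack([(u-m['cx'])/m['fx']*d,(v-m['cy'])/m['fy']*d,d,np.ones_like(d)],-1)
    return (P@np.array(m['cam_to_world']).T)[...,:3]
E
python3 - <<'E'
from h import *
ims=[]
for c in ['scene','top']:
    p,d,m=shot(c,c+'0.png'); W=cloud(d,m); np.savez(c+'0.npz',p=p,d=d,W=W)
    for t in ['reader','vial','paddle','holder','console','jar','cup','ridge']:
        for b in arm.boxes_of(c,t)[:3]:
            l,tp,w,h=map(int,b['rect']); s=W[tp:tp+h,l:l+w][d[tp:tp+h,l:l+w]>0]
            print(c,t,round(b['score'],2),[l,tp,w,h],np.round(W[min(tp+h//2,383),min(l+w//2,511)]))
print(arm.read_state()['clock'])
E
```

```text
pics
scene reader 0.85 [195, 178, 140, 97] [542. 113.  30.]
scene vial 0.82 [222, 196, 30, 16] [547.  24.  57.]
scene vial 0.31 [155, 165, 38, 24] [ 551. -227.   34.]
scene paddle 0.76 [168, 143, 12, 28] [ 530. -241.   88.]
scene paddle 0.72 [142, 135, 15, 33] [ 526. -376.   57.]
scene paddle 0.59 [212, 143, 12, 38] [ 428. -164.   55.]
scene holder 0.96 [158, 163, 34, 26] [ 547. -227.   36.]
scene console 0.64 [193, 182, 142, 92] [550. 116.  31.]
scene jar 0.88 [243, 176, 17, 20] [452. -11.  47.]
scene cup 0.8 [225, 232, 26, 32] [624.  95.   4.]
scene cup 0.35 [190, 136, 22, 23] [ 335. -347.    3.]
scene ridge 0.9 [193, 176, 141, 100] [545. 109.  30.]
top reader 0.58 [192, 179, 121, 33] [532.  80.  33.]
top vial 0.57 [269, 180, 10, 28] [532.  10.  55.]
top vial 0.53 [189, 173, 124, 35] [549.  83.  27.]
top paddle 0.67 [392, 189, 19, 8] [ 522. -375.   99.]
top paddle 0.47 [356, 189, 11, 12] [ 518. -250.  111.]
top paddle 0.4 [334, 248, 15, 11] [ 345. -186.   94.]
top holder 0.62 [338, 178, 36, 35] [ 524. -252.   36.]
top console 0.88 [188, 176, 124, 35] [539.  87.  31.]
top jar 0.5 [279, 218, 13, 14] [433. -22.  57.]
top cup 0.81 [233, 152, 19, 17] [650. 111.  10.]
top ridge 0.91 [187, 174, 126, 40] [535.  87.  34.]
0.9
```

View pics/top0.png

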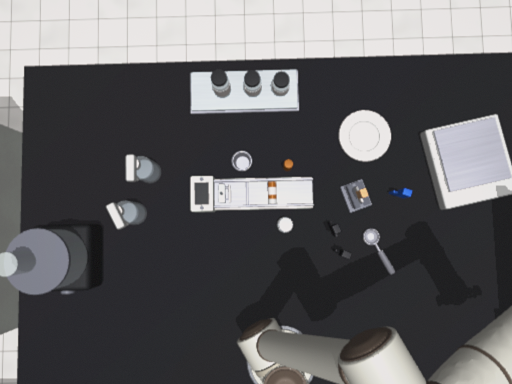

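View pics/scene0.png

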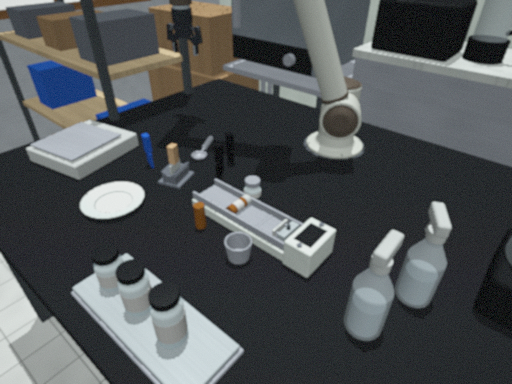

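The top view shows the reader at about (250,194): console at (202,194), vial at (271,191). The holder with the wooden-handled paddle is at (357,195). The black and blue look-alikes are at (335,228), (341,251) and (402,192).

Run:
```python
from h import *
z=np.load('top0.npz');z2=np.load('scene0.npz')
def rect(P,n): 
    (c,s,a)=cv2.minAreaRect(P[:,:2].astype(np.float32)); print(n,len(P),np.round(c,1),np.round(s,1),round(a,1),'z',np.round(np.percentile(P[:,2],[5,50,95]),1))
for nm,q in(('top',z),('scene',z2)):
    W=q['W'].reshape(-1,3); p=q['p'].reshape(-1,3).astype(int)
    b=lambda x0,x1,y0,y1,z0,z1:(W[:,0]>x0)&(W[:,0]<x1)&(W[:,1]>y0)&(W[:,1]<y1)&(W[:,2]>z0)&(W[:,2]<z1)
    rect(W[b(470,600,-150,290,20,90)],nm+' reader')
    rect(W[b(470,600,150,290,64,90)],nm+' console')
    rect(W[b(470,600,-150,290,44,54)],nm+' rails')
    rect(W[b(450,600,-320,-180,15,60)],nm+' holder')
    rect(W[b(450,600,-320,-180,80,140)],nm+' handle')
    o=(p[:,0]>p[:,2]+60)
    rect(W[o&b(480,580,-60,60,40,80)],nm+' vial')
    print([ (n,np.round(np.median(W[b(*k)],0))) for n,k in dict(sprayhi=(400,700,300,520,150,260)).items()])
s=arm.read_state();print(s['position'],R.from_quat(s['ee_rot']).as_matrix().round(3), s['joints'])
```

```text
top reader 3855 [538.1  78.9] [383.9 108.9] 89.6 z [26.5 33.5 74.9]
top console 785 [539.1 222.2] [ 97.9 107.6] 88.5 z [68.3 73.1 77.3]
top rails 493 [539.4  44. ] [313.6  88.5] 89.8 z [45.9 50.6 53.6]
top holder 329 [ 525.2 -253. ] [83.3 69.9] 12.6 z [23.  40.  50.7]
top handle 81 [ 525.2 -257.6] [25.5 21. ] 16.9 z [ 89.  116.8 120.8]
top vial 65 [545.7  17.7] [22.2 54. ] 88.7 z [51.  56.5 60.3]
[('sprayhi', array([568., 428., 208.]))]
scene reader 5199 [540.3  79.8] [109.9 388.6] 0.6 z [26.5 44.4 74.2]
scene console 1151 [538.2 223.3] [109.3 100.8] 0.1 z [66.7 72.9 75.3]
scene rails 1019 [541.2  81.3] [108.  385.6] 0.6 z [44.5 49.5 53. ]
scene holder 394 [ 522.1 -255.8] [83. 51.] 19.4 z [18.  35.7 51.5]
scene handle 147 [ 522.8 -255.2] [29.2 21. ] 20.0 z [ 82.2 103.3 119.3]
scene vial 58 [543.6  21.7] [53.8 18.2] 1.3 z [49.5 55.5 59. ]
[('sprayhi', array([574., 432., 201.]))]
[ 149.04340269 -606.94295276  231.33469701] [[-0.971 -0.238  0.   ]
 [-0.238  0.971 -0.   ]
 [-0.    -0.    -1.   ]] [-1.07143808e+00  3.84658803e-01  7.89647626e-03 -5.97979144e-06
 -1.19399757e+00 -2.58594044e-01]
```

Request:
send_rows([
  {"x": -3.45,"y": 1.93,"z": 0,"gripper": -1},
  {"x": -3.45,"y": 1.93},
  {"x": -3.45,"y": 1.93},
  {"x": -3.45,"y": 1.93},
  {"x": -3.45,"y": 1.93},
])

```text
$.targets[0]: bad value
```

Request:
send_rows([
  {"x": -3.45,"y": 1.93},
  {"x": -3.45,"y": 1.93},
  {"x": -3.45,"y": 1.93},
  {"x": -3.45,"y": 1.93},
  {"x": 0},
])

```text
$.targets[0]: bad value
```

Run:
```python
from h import *
s=arm.read_state();print(s['clock'],s['position'],R.from_quat(s['ee_rot']).as_matrix().round(3), s['contact_force'])
p,d,m=shot('wrist','w1.png'); np.savez('w1.npz',p=p,d=d,W=cloud(d,m)); print(np.round(m['cam_to_world'],2),m['fx'])
```

```text
0.9 [ 149.04340269 -606.94295276  231.33469701] [[-0.971 -0.238  0.   ]
 [-0.238  0.971 -0.   ]
 [-0.    -0.    -1.   ]] [-0.06392923  0.18038948  0.36353908]
[[-2.4000e-01  9.3000e-01  2.7000e-01  8.0760e+01]
 [ 9.7000e-01  2.3000e-01  7.0000e-02 -6.2239e+02]
 [-0.0000e+00  2.8000e-01 -9.6000e-01  3.7482e+02]
 [ 0.0000e+00  0.0000e+00  0.0000e+00  1.0000e+00]] 324.21494335890304
```

View pics/w1.png

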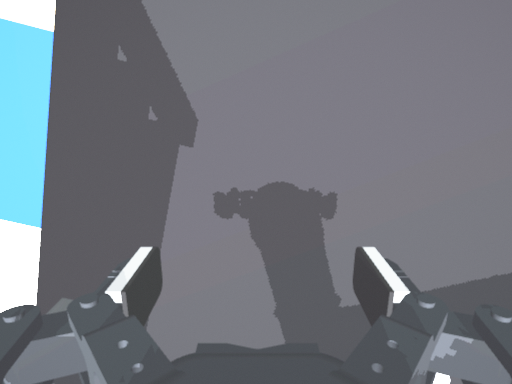

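The moves were refused, apparently because each row needs every key. The picture shows only the fingers at (130,300) and (390,300) and the floor shadow.

Request:
send_rows([
  {"x": -3.45,"y": 1.93,"z": 0,"ax": 0,"ay": 0,"az": 0,"gripper": -1},
  {"x": -3.45,"y": 1.93,"z": 0,"ax": 0,"ay": 0,"az": 0,"gripper": -1},
  {"x": -3.45,"y": 1.93,"z": 0,"ax": 0,"ay": 0,"az": 0,"gripper": -1},
  {"x": -3.45,"y": 1.93,"z": 0,"ax": 0,"ay": 0,"az": 0,"gripper": -1},
  {"x": -3.45,"y": 1.93,"z": 0,"ax": 0,"ay": 0,"az": 0,"gripper": -1},
])

```text
clock: 1.37
position: [294.5, -470.8, 231.5]
ee_rot: [-0.12, 0.993, -0.0, 0.0]
contact_force: [0.1, -0.8, -0.1]
gripper_width: 85.2
grasp_force: 0.0
```

Request:
send_rows([
  {"x": -3.45,"y": 1.93,"z": 0,"ax": 0,"ay": 0,"az": 0,"gripper": -1},
  {"x": -3.45,"y": 1.93,"z": 0,"ax": 0,"ay": 0,"az": 0,"gripper": -1},
  {"x": -3.45,"y": 1.93,"z": 0,"ax": 0,"ay": 0,"az": 0,"gripper": -1},
  {"x": -3.45,"y": 1.93,"z": 0,"ax": 0,"ay": 0,"az": 0,"gripper": -1},
  {"x": 0,"y": 0,"z": 0,"ax": 0,"ay": 0,"az": 0,"gripper": -1},
])

```text
clock: 1.78
position: [413.4, -360.7, 231.6]
ee_rot: [-0.123, 0.992, -0.0, 0.001]
contact_force: [0.1, -0.2, 0.1]
gripper_width: 85.2
grasp_force: 0.0
```

Run:
```python
from h import *
p,d,m=shot('wrist','w2.png'); W=cloud(d,m);np.savez('w2.npz',p=p,d=d,W=W)
V=W.reshape(-1,3)
b=(V[:,0]>450)&(V[:,0]<600)&(V[:,1]>-330)&(V[:,1]<-180)
for n,z0,z1 in(('table',-30,8),('block',20,50),('handle',80,140),('htop',110,130)):
    P=V[b&(V[:,2]>z0)&(V[:,2]<z1)]
    if len(P)>3: print(n,len(P),[np.round(q,1) for q in cv2.minAreaRect(P[:,:2].astype(np.float32))],np.round(np.percentile(P[:,2],[5,50,95]),1))
print(arm.boxes_of('wrist','paddle'),arm.boxes_of('wrist','holder'),arm.read_state()['position'])
```

```text
table 6585 [array([ 525., -255.]), array([150. , 149.9]), np.float64(0.0)] [-0.3  0.9  2.2]
block 2186 [array([ 521.3, -256.4]), array([79.1, 50.1]), np.float64(18.6)] [26.1 40.9 46.9]
handle 1084 [array([ 520.8, -256.4]), array([27., 20.]), np.float64(18.8)] [ 83.9 114.3 119.6]
htop 623 [array([ 520.9, -256.6]), array([27.1, 19.6]), np.float64(18.0)] [111.6 118.5 119.7]
[{'rect': [393.4, 119.8, 91.3, 46.5], 'score': 0.98}, {'rect': [184.6, 227.4, 47.2, 72.5], 'score': 0.94}, {'rect': [403.5, 180.6, 69.0, 72.7], 'score': 0.86}, {'rect': [316.7, 257.1, 32.2, 79.7], 'score': 0.57}] [{'rect': [284.5, 227.2, 61.8, 83.7], 'score': 0.86}] [ 409.36309961 -363.88066853  231.31296124]
```

Request:
send_rows([
  {"x": -3.3,"y": 1.9,"z": 0,"ax": 0,"ay": 0,"az": 0,"gripper": -1},
  {"x": -3.3,"y": 1.9,"z": 0,"ax": 0,"ay": 0,"az": 0,"gripper": -1},
  {"x": -3.3,"y": 1.9,"z": 0,"ax": 0,"ay": 0,"az": -3,"gripper": -1},
  {"x": 0,"y": 0,"z": 0,"ax": 0,"ay": 0,"az": 0,"gripper": -1},
])

```text
clock: 2.27
position: [494.6, -283.6, 231.2]
ee_rot: [-0.148, 0.989, -0.0, 0.001]
contact_force: [0.4, 0.1, -0.8]
gripper_width: 85.4
grasp_force: 0.0
```

Run:
```python
from h import *
p,d,m=shot('wrist','w3.png'); W=cloud(d,m);np.savez('w3.npz',p=p,d=d,W=W)
V=W.reshape(-1,3)
b=(V[:,0]>450)&(V[:,0]<600)&(V[:,1]>-330)&(V[:,1]<-180)
for n,z0,z1 in(('table',-30,8),('block',20,50),('handle',80,140),('htop',110,130)):
    P=V[b&(V[:,2]>z0)&(V[:,2]<z1)]
    if len(P)>3: print(n,len(P),[np.round(q,1) for q in cv2.minAreaRect(P[:,:2].astype(np.float32))],np.round(np.percentile(P[:,2],[5,50,95]),1))
s=arm.read_state();print(s['position'],R.from_quat(s['ee_rot']).as_matrix().round(3),arm.boxes_of('wrist','paddle'))
```

```text
table 9836 [array([ 525., -255.]), array([150., 150.]), np.float64(0.0)] [-0.4  0.8  2.1]
block 2425 [array([ 521.5, -256.1]), array([78.7, 50.7]), np.float64(18.9)] [31.8 42.6 47.1]
handle 956 [array([ 520.9, -256.3]), array([25.8, 19.9]), np.float64(17.9)] [ 86.7 118.3 119.8]
htop 729 [array([ 520.9, -256.2]), array([25.8, 19.7]), np.float64(18.1)] [113.4 118.6 119.9]
[ 492.75275849 -284.68979344  231.02750073] [[-0.957 -0.291 -0.   ]
 [-0.291  0.957  0.   ]
 [ 0.     0.    -1.   ]] [{'rect': [263.7, 176.1, 27.5, 63.6], 'score': 0.87}, {'rect': [362.0, 3.7, 84.5, 63.3], 'score': 0.87}, {'rect': [112.7, 142.4, 66.9, 54.3], 'score': 0.84}, {'rect': [368.5, 101.9, 61.1, 54.1], 'score': 0.61}]
```

View pics/w3.png

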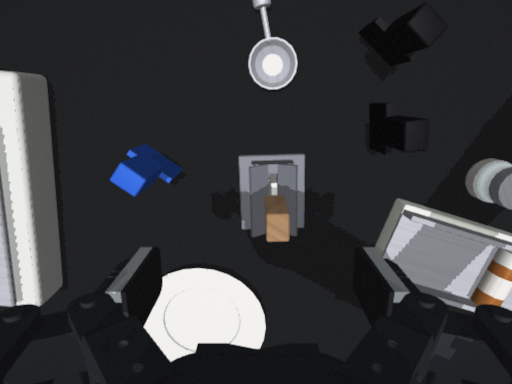

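Request:
send_rows([
  {"x": -1.75,"y": 0.95,"z": 1,"ax": 0,"ay": 0,"az": -1.1,"gripper": -1},
  {"x": -1.75,"y": 0.95,"z": 3,"ax": 0,"ay": 0,"az": 0,"gripper": -1},
  {"x": 0,"y": 0,"z": 3.5,"ax": 0,"ay": 0,"az": 0,"gripper": -1},
  {"x": 0,"y": 0,"z": 3.5,"ax": 0,"ay": 0,"az": 0,"gripper": -1},
  {"x": 0,"y": 0,"z": 2.4,"ax": 0,"ay": 0,"az": 0,"gripper": -1},
])

```text
clock: 2.78
position: [516.6, -257.8, 94.4]
ee_rot: [-0.154, 0.988, 0.001, -0.002]
contact_force: [-0.3, -0.2, 0.1]
gripper_width: 85.3
grasp_force: 0.0
```

Request:
send_rows([
  {"x": 0,"y": 0,"z": 1,"ax": 0,"ay": 0,"az": 0,"gripper": -1},
  {"x": 0,"y": 0,"z": 0,"ax": 0,"ay": 0,"az": 0,"gripper": -1},
  {"x": 0,"y": 0,"z": 0,"ax": 0,"ay": 0,"az": 0,"gripper": -1},
])

```text
clock: 3.03
position: [519.4, -258.1, 88.1]
ee_rot: [-0.155, 0.988, -0.0, 0.0]
contact_force: [0.2, 0.2, 0.4]
gripper_width: 85.2
grasp_force: 0.0
```

Run:
```python
from h import *
s=arm.read_state();print(s['clock'],s['position'],R.from_quat(s['ee_rot']).as_matrix().round(3))
```

```text
3.0333 [ 519.44931043 -258.09256892   88.13946414] [[-0.952 -0.306  0.001]
 [-0.306  0.952 -0.001]
 [-0.    -0.001 -1.   ]]
```

Request:
send_rows([
  {"x": -0.2,"y": 0.15,"z": 1.0,"ax": 0,"ay": 0,"az": 0,"gripper": -1},
  {"x": 0,"y": 0,"z": 0,"ax": 0,"ay": 0,"az": 0,"gripper": -1},
  {"x": 0,"y": 0,"z": 0,"ax": 0,"ay": 0,"az": 0,"gripper": 1},
  {"x": 0,"y": 0,"z": 0,"ax": 0,"ay": 0,"az": 0,"gripper": 1},
  {"x": 0,"y": 0,"z": 0,"ax": 0,"ay": 0,"az": 0,"gripper": 1},
])

```text
clock: 3.45
position: [521.4, -254.7, 78.1]
ee_rot: [-0.156, 0.988, -0.0, 0.001]
contact_force: [0.5, -0.1, -1.0]
gripper_width: 51.3
grasp_force: 0.0
```

Request:
send_rows([
  {"x": 0,"y": 0,"z": 0,"ax": 0,"ay": 0,"az": 0,"gripper": 1},
  {"x": 0,"y": 0,"z": 0,"ax": 0,"ay": 0,"az": 0,"gripper": 1},
  {"x": 0,"y": 0,"z": 0,"ax": 0,"ay": 0,"az": 0,"gripper": 1},
  {"x": 0,"y": 0,"z": 0,"ax": 0,"ay": 0,"az": 0,"gripper": 1},
  {"x": 0,"y": 0,"z": 0,"ax": 0,"ay": 0,"az": 0,"gripper": 1},
])

```text
clock: 3.87
position: [521.4, -255.0, 77.6]
ee_rot: [-0.156, 0.988, -0.0, 0.0]
contact_force: [0.2, -0.9, 0.4]
gripper_width: 19.2
grasp_force: 59.6
```

Request:
send_rows([
  {"x": 0,"y": 0,"z": 0,"ax": 0,"ay": 0,"az": 0,"gripper": 1},
  {"x": 0,"y": 0,"z": 0,"ax": 0,"ay": 0,"az": 0,"gripper": 1},
  {"x": 0,"y": 0,"z": 0,"ax": 0,"ay": 0,"az": 0,"gripper": 1},
])

```text
clock: 4.12
position: [521.4, -254.9, 77.6]
ee_rot: [-0.156, 0.988, -0.0, 0.0]
contact_force: [0.6, -2.8, 0.8]
gripper_width: 19.0
grasp_force: 59.6
```

Request:
send_rows([
  {"x": 0,"y": 0,"z": -1,"ax": 0,"ay": 0,"az": 0,"gripper": 1},
  {"x": 0,"y": 0,"z": -2,"ax": 0,"ay": 0,"az": 0,"gripper": 1},
  {"x": 0,"y": 0,"z": -3,"ax": 0,"ay": 0,"az": 0,"gripper": 1},
  {"x": 0,"y": 0,"z": -3,"ax": 0,"ay": 0,"az": 0,"gripper": 1},
  {"x": 0,"y": 0,"z": -3,"ax": 0,"ay": 0,"az": 0,"gripper": 1},
])

```text
clock: 4.53
position: [519.6, -253.8, 197.7]
ee_rot: [-0.155, 0.988, 0.001, -0.001]
contact_force: [1.0, 0.4, -1.5]
gripper_width: 19.3
grasp_force: 59.6
```

Request:
send_rows([
  {"x": 0,"y": 0,"z": 0,"ax": 0,"ay": 0,"az": 6,"gripper": 1},
  {"x": 0,"y": 0,"z": 0,"ax": 0,"ay": 0,"az": 6,"gripper": 1},
  {"x": 0,"y": 0,"z": 0,"ax": 0,"ay": 0,"az": 6,"gripper": 1},
  {"x": -0.3,"y": 3,"z": 0,"ax": 0,"ay": 0,"az": 0,"gripper": 1},
  {"x": -0.3,"y": 3.7,"z": 0,"ax": 0,"ay": 0,"az": 0,"gripper": 1},
])

```text
clock: 4.95
position: [525.8, -187.9, 196.4]
ee_rot: [0.003, 1.0, 0.001, -0.001]
contact_force: [0.5, 1.4, -1.6]
gripper_width: 19.5
grasp_force: 59.5
```

Request:
send_rows([
  {"x": -0.3,"y": 3.7,"z": 0,"ax": 0,"ay": 0,"az": 0,"gripper": 1},
  {"x": -0.3,"y": 3.7,"z": 0,"ax": 0,"ay": 0,"az": 0,"gripper": 1},
  {"x": -0.3,"y": 3.7,"z": 0,"ax": 0,"ay": 0,"az": 0,"gripper": 1},
  {"x": -0.4,"y": 3.5,"z": 0,"ax": 0,"ay": 0,"az": 0,"gripper": 1},
  {"x": 0,"y": 0,"z": 0,"ax": 0,"ay": 0,"az": 0,"gripper": 1},
])

```text
clock: 5.37
position: [540.0, -36.6, 196.9]
ee_rot: [-0.002, 1.0, 0.001, -0.001]
contact_force: [-0.6, -1.4, -1.0]
gripper_width: 19.6
grasp_force: 59.8
```

Request:
send_rows([
  {"x": 0,"y": 0,"z": 0,"ax": 0,"ay": 0,"az": 0,"gripper": 1},
  {"x": 0,"y": 0,"z": 0,"ax": 0,"ay": 0,"az": 0,"gripper": 1},
])

```text
clock: 5.53
position: [539.4, -41.4, 196.9]
ee_rot: [0.001, 1.0, 0.0, -0.001]
contact_force: [0.1, -0.6, -0.5]
gripper_width: 19.0
grasp_force: 59.8
```

Run:
```python
from h import *
s=arm.read_state();print(s['clock'],s['position'],R.from_quat(s['ee_rot']).as_matrix().round(3),s['contact_force'],s['gripper_width'])
p,d,m=shot('wrist','w4.png'); W=cloud(d,m);np.savez('w4.npz',p=p,d=d,W=W)
V=W.reshape(-1,3);c=p.reshape(-1,3).astype(int)
def r(n,k):
    P=V[k]
    if len(P)>3: print(n,len(P),[np.round(q,1) for q in cv2.minAreaRect(P[:,:2].astype(np.float32))],np.round(np.percentile(P,[2,50,98],axis=0),1).tolist())
b=lambda x0,x1,y0,y1,z0,z1:(V[:,0]>x0)&(V[:,0]<x1)&(V[:,1]>y0)&(V[:,1]<y1)&(V[:,2]>z0)&(V[:,2]<z1)
r('rails',b(470,600,-130,140,46,53)); r('console',b(470,600,160,290,66,76))
r('vial',b(510,575,-10,60,46,62)); r('floor',b(510,570,-130,100,26,36))
r('amber',(c[:,0]>c[:,2]+60)&b(510,575,-40,70,38,62))
for x in(515,525,540,555,563):
    k=b(x-3,x+3,60,260,36,90); P=V[k]; P=P[np.argsort(P[:,1])][::max(1,len(P)//25)]; print(x,[(int(a),int(z)) for _,a,z in P])
```

```text
5.5333 [539.44682294 -41.38185597 196.85684251] [[-1.     0.001 -0.002]
 [ 0.001  1.     0.   ]
 [ 0.002  0.    -1.   ]] [ 0.05969883 -0.61825701 -0.4904768 ] 19.033629475842744
rails 4078 [array([535.3,  14.7]), array([251. ,  87.8]), np.float64(89.7)] [[491.5, -105.7, 46.9], [499.1, 16.2, 50.6], [578.5, 135.1, 52.5]]
console 81 [array([536.8, 176.6]), array([10.1,  7.8]), np.float64(12.9)] [[531.5, 173.3, 66.0], [536.4, 177.1, 66.9], [540.4, 180.6, 68.1]]
vial 2150 [array([542.5,  25.1]), array([69.9, 65. ]), np.float64(90.0)] [[511.3, 2.7, 47.1], [541.8, 16.3, 56.5], [574.4, 46.1, 59.7]]
floor 10721 [array([540. ,  -5.7]), array([ 60. , 211.3]), np.float64(0.0)] [[511.0, -107.8, 29.4], [538.1, -17.2, 30.9], [568.8, 96.5, 32.6]]
amber 877 [array([544.8,  16.8]), array([25.4, 58.1]), np.float64(89.2)] [[516.7, 4.8, 48.1], [554.3, 15.7, 57.2], [568.9, 28.8, 59.6]]
515 [(149, 56), (150, 38), (150, 52), (150, 50), (150, 47), (150, 51), (151, 41), (152, 54), (154, 55), (155, 54), (164, 47), (167, 53), (168, 47), (168, 40), (168, 37), (168, 53), (168, 40), (169, 50), (170, 54), (171, 55)
[... 553 characters left out ...]
69, 48), (170, 56), (171, 57), (173, 65), (174, 62), (174, 60), (175, 56), (177, 55), (179, 66), (180, 56)]
555 [(149, 51), (150, 53), (150, 38), (150, 41), (150, 44), (151, 37), (152, 55), (154, 55), (160, 47), (164, 45), (166, 49), (167, 53), (168, 39), (168, 57), (169, 55), (170, 57), (171, 56), (174, 56), (176, 57), (177, 58), (179, 58), (182, 56), (183, 56), (186, 56), (203, 39), (204, 38)]
563 [(149, 48), (150, 52), (150, 43), (150, 53), (151, 55), (152, 55), (156, 54), (167, 44), (168, 56), (168, 47), (168, 39), (168, 54), (168, 41), (169, 36), (169, 43), (171, 56), (173, 57), (175, 57), (176, 57), (179, 57), (180, 56), (182, 57), (184, 56), (187, 55), (203, 40), (203, 38), (203, 43)]
```

View pics/w4.png

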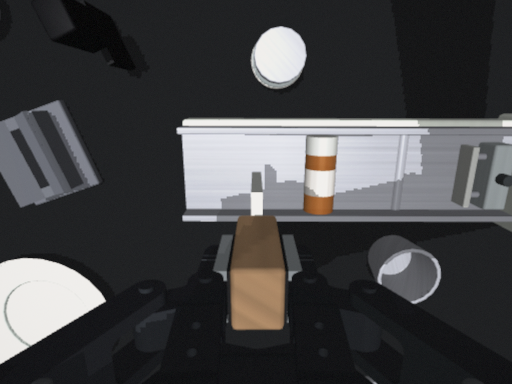

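Request:
send_rows([
  {"x": 0.2,"y": 0,"z": 2.5,"ax": 0,"ay": 0,"az": 0,"gripper": 1},
  {"x": 0,"y": 0,"z": 3,"ax": 0,"ay": 0,"az": 0,"gripper": 1},
  {"x": 0,"y": 0,"z": 2,"ax": 0,"ay": 0,"az": 0,"gripper": 1},
  {"x": 0,"y": 0,"z": 0,"ax": 0,"ay": 0,"az": 0,"gripper": 1},
  {"x": 0,"y": 0,"z": 0,"ax": 0,"ay": 0,"az": 0,"gripper": 1},
])

```text
clock: 6.0
position: [537.6, -43.0, 121.7]
ee_rot: [0.002, 1.0, -0.0, -0.001]
contact_force: [0.5, 0.6, 0.1]
gripper_width: 19.8
grasp_force: 59.7
```

Request:
send_rows([
  {"x": 0,"y": 0,"z": 1,"ax": 0,"ay": 0,"az": 0,"gripper": 1},
  {"x": 0,"y": 0,"z": 0.8,"ax": 0,"ay": 0,"az": 0,"gripper": 1},
  {"x": 0,"y": 0,"z": 0,"ax": 0,"ay": 0,"az": 0,"gripper": 1},
  {"x": 0,"y": 0,"z": 0,"ax": 0,"ay": 0,"az": 0,"gripper": 1},
])

```text
clock: 6.33
position: [538.3, -41.8, 104.4]
ee_rot: [0.001, 1.0, -0.0, -0.0]
contact_force: [-1.1, -0.1, -1.3]
gripper_width: 19.1
grasp_force: 59.7
```

Run:
```python
from h import *
s=arm.read_state();print(s['clock'],s['position'],R.from_quat(s['ee_rot']).as_matrix().round(4),s['contact_force'],s['wrist_torque'])
p,d,m=shot('scene','s5.png'); cv2.imwrite('pics/s5c.png',cv2.resize(cv2.cvtColor(p[130:290,170:350],cv2.COLOR_RGB2BGR),None,fx=4,fy=3.7,interpolation=cv2.INTER_CUBIC))
fs=[]
for i in range(4): 
    arm.get_image('scene'); s=arm.read_state(); fs.append(s['contact_force'])
print(np.round(fs,2))
```

```text
6.3333 [538.27220932 -41.78500537 104.37786487] [[-1.e+00  2.e-03 -1.e-04]
 [ 2.e-03  1.e+00 -1.e-04]
 [ 1.e-04 -1.e-04 -1.e+00]] [-1.12213852 -0.09622357 -1.30729247] [-0.01264528 -0.06740856 -0.0020745 ]
[[ 0.25  0.49 -0.44]
 [-0.48  0.27 -0.51]
 [ 0.33 -0.48 -0.49]
 [-0.16  0.79 -1.58]]
```

View pics/s5c.png

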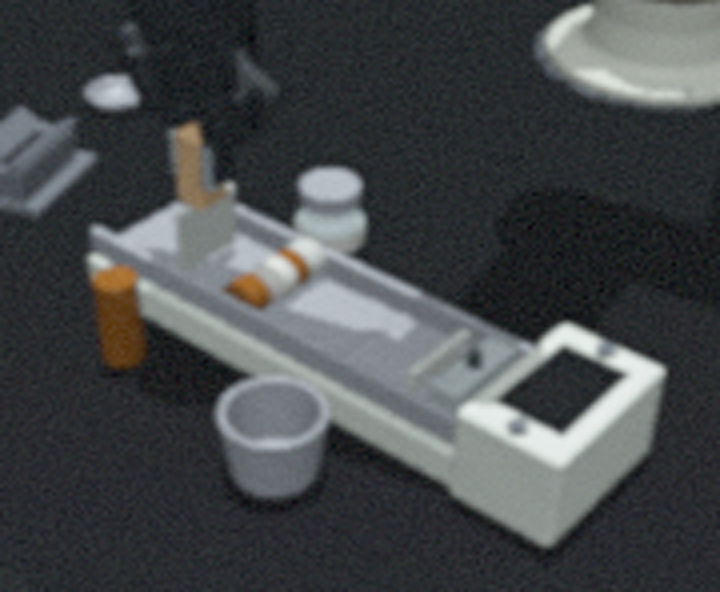

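The blade (205,225 in the crop) stands between the rails, behind the vial (275,270). The pad is at (440,355).

Request:
send_rows([
  {"x": 0,"y": 0.4,"z": 0,"ax": 0,"ay": 0,"az": 0,"gripper": 1},
  {"x": 0,"y": 0.7,"z": 0,"ax": 0,"ay": 0,"az": 0,"gripper": 1},
  {"x": 0,"y": 0.7,"z": 0,"ax": 0,"ay": 0,"az": 0,"gripper": 1},
  {"x": 0,"y": 0.6,"z": 0,"ax": 0,"ay": 0,"az": 0,"gripper": 1},
  {"x": 0,"y": 0.4,"z": 0,"ax": 0,"ay": 0,"az": 0,"gripper": 1},
])

```text
clock: 7.0
position: [538.4, -12.6, 104.4]
ee_rot: [0.0, 1.0, 0.0, 0.0]
contact_force: [0.7, 0.4, -1.6]
gripper_width: 19.4
grasp_force: 59.7
```

Request:
send_rows([
  {"x": 0,"y": 0.25,"z": 0,"ax": 0,"ay": 0,"az": 0,"gripper": 1},
  {"x": 0,"y": 0.25,"z": 0,"ax": 0,"ay": 0,"az": 0,"gripper": 1},
  {"x": 0,"y": 0.25,"z": 0,"ax": 0,"ay": 0,"az": 0,"gripper": 1},
  {"x": 0,"y": 0.25,"z": 0,"ax": 0,"ay": 0,"az": 0,"gripper": 1},
  {"x": 0,"y": 0.25,"z": 0,"ax": 0,"ay": 0,"az": 0,"gripper": 1},
])

```text
clock: 7.42
position: [538.4, -1.0, 104.3]
ee_rot: [0.001, 1.0, 0.0, -0.0]
contact_force: [-0.8, 0.3, -1.3]
gripper_width: 19.4
grasp_force: 59.7
```

Request:
send_rows([
  {"x": 0,"y": 0.25,"z": 0,"ax": 0,"ay": 0,"az": 0,"gripper": 1},
  {"x": 0,"y": 0.25,"z": 0,"ax": 0,"ay": 0,"az": 0,"gripper": 1},
  {"x": 0,"y": 0.25,"z": 0,"ax": 0,"ay": 0,"az": 0,"gripper": 1},
  {"x": 0,"y": 0.25,"z": 0,"ax": 0,"ay": 0,"az": 0,"gripper": 1},
  {"x": 0,"y": 0.25,"z": 0,"ax": 0,"ay": 0,"az": 0,"gripper": 1},
])

```text
clock: 7.83
position: [538.4, 11.5, 104.3]
ee_rot: [0.001, 1.0, 0.0, -0.0]
contact_force: [0.3, 0.3, -0.5]
gripper_width: 19.5
grasp_force: 59.6
```

Request:
send_rows([
  {"x": 0,"y": 0.25,"z": 0,"ax": 0,"ay": 0,"az": 0,"gripper": 1},
  {"x": 0,"y": 0.25,"z": 0,"ax": 0,"ay": 0,"az": 0,"gripper": 1},
  {"x": 0,"y": 0.25,"z": 0,"ax": 0,"ay": 0,"az": 0,"gripper": 1},
  {"x": 0,"y": 0.25,"z": 0,"ax": 0,"ay": 0,"az": 0,"gripper": 1},
  {"x": 0,"y": 0.25,"z": 0,"ax": 0,"ay": 0,"az": 0,"gripper": 1},
])

```text
clock: 8.25
position: [538.4, 24.1, 104.3]
ee_rot: [0.001, 1.0, -0.0, -0.0]
contact_force: [0.6, 0.3, -0.2]
gripper_width: 19.1
grasp_force: 59.6
```

Request:
send_rows([
  {"x": 0,"y": 0.25,"z": 0,"ax": 0,"ay": 0,"az": 0,"gripper": 1},
  {"x": 0,"y": 0.25,"z": 0,"ax": 0,"ay": 0,"az": 0,"gripper": 1},
  {"x": 0,"y": 0.25,"z": 0,"ax": 0,"ay": 0,"az": 0,"gripper": 1},
  {"x": 0,"y": 0.25,"z": 0,"ax": 0,"ay": 0,"az": 0,"gripper": 1},
  {"x": 0,"y": 0.25,"z": 0,"ax": 0,"ay": 0,"az": 0,"gripper": 1},
])

```text
clock: 8.67
position: [538.4, 36.6, 104.3]
ee_rot: [0.001, 1.0, -0.0, -0.0]
contact_force: [-0.2, -0.6, -1.1]
gripper_width: 19.4
grasp_force: 59.6
```

```bash
cat >> h.py <<'E'
def vial(c='top'):
    p,d,m=shot(c); V=cloud(d,m).reshape(-1,3); q=p.reshape(-1,3).astype(int)
    k=(q[:,0]>q[:,2]+60)&(V[:,0]>505)&(V[:,0]<580)&(V[:,1]>-20)&(V[:,1]<170)&(V[:,2]>42)&(V[:,2]<64)
    s=arm.read_state()
    print(c,k.sum(),np.round(np.percentile(V[k],[5,50,95],axis=0),1).tolist() if k.sum() else '',np.round(s['position'],1),np.round(s['contact_force'],2),round(s['clock'],2))
E
python3 - <<'E'
from h import *
vial('scene');vial('top')
E
```

```text
scene 70 [[520.6, 49.7, 49.4], [561.2, 59.3, 55.8], [569.5, 66.9, 59.0]] [538.6  36.9 104.3] [-0.14  0.07 -1.5 ] 8.72
top 0  [538.5  36.7 104.3] [ 0.05  0.71 -1.28] 8.77
```

Request:
send_rows([
  {"x": 0,"y": 0.25,"z": 0,"ax": 0,"ay": 0,"az": 0,"gripper": 1},
  {"x": 0,"y": 0.25,"z": 0,"ax": 0,"ay": 0,"az": 0,"gripper": 1},
  {"x": 0,"y": 0.25,"z": 0,"ax": 0,"ay": 0,"az": 0,"gripper": 1},
  {"x": 0,"y": 0.25,"z": 0,"ax": 0,"ay": 0,"az": 0,"gripper": 1},
  {"x": 0,"y": 0.25,"z": 0,"ax": 0,"ay": 0,"az": 0,"gripper": 1},
])

```text
clock: 9.18
position: [538.5, 49.1, 104.3]
ee_rot: [0.001, 1.0, 0.0, 0.0]
contact_force: [-0.8, 0.0, -0.7]
gripper_width: 19.3
grasp_force: 59.8
```

Request:
send_rows([
  {"x": 0,"y": 0.25,"z": 0,"ax": 0,"ay": 0,"az": 0,"gripper": 1},
  {"x": 0,"y": 0.25,"z": 0,"ax": 0,"ay": 0,"az": 0,"gripper": 1},
  {"x": 0,"y": 0.25,"z": 0,"ax": 0,"ay": 0,"az": 0,"gripper": 1},
  {"x": 0,"y": 0.25,"z": 0,"ax": 0,"ay": 0,"az": 0,"gripper": 1},
  {"x": 0,"y": 0.25,"z": 0,"ax": 0,"ay": 0,"az": 0,"gripper": 1},
])

```text
clock: 9.6
position: [538.5, 61.6, 104.3]
ee_rot: [0.001, 1.0, 0.0, 0.0]
contact_force: [-0.2, -0.2, -1.6]
gripper_width: 19.2
grasp_force: 59.8
```

Request:
send_rows([
  {"x": 0,"y": 0.2,"z": 0,"ax": 0,"ay": 0,"az": 0,"gripper": 1},
  {"x": 0,"y": 0.2,"z": 0,"ax": 0,"ay": 0,"az": 0,"gripper": 1},
  {"x": 0,"y": 0.15,"z": 0,"ax": 0,"ay": 0,"az": 0,"gripper": 1},
  {"x": 0,"y": 0.15,"z": 0,"ax": 0,"ay": 0,"az": 0,"gripper": 1},
  {"x": 0,"y": 0.15,"z": 0,"ax": 0,"ay": 0,"az": 0,"gripper": 1},
])

```text
clock: 10.02
position: [538.5, 70.0, 104.3]
ee_rot: [0.001, 1.0, -0.0, 0.0]
contact_force: [0.2, 0.5, -0.7]
gripper_width: 19.4
grasp_force: 59.8
```

Request:
send_rows([
  {"x": 0,"y": 0.15,"z": 0,"ax": 0,"ay": 0,"az": 0,"gripper": 1},
  {"x": 0,"y": 0.15,"z": 0,"ax": 0,"ay": 0,"az": 0,"gripper": 1},
  {"x": 0,"y": 0.15,"z": 0,"ax": 0,"ay": 0,"az": 0,"gripper": 1},
  {"x": 0,"y": 0.15,"z": 0,"ax": 0,"ay": 0,"az": 0,"gripper": 1},
  {"x": 0,"y": 0.15,"z": 0,"ax": 0,"ay": 0,"az": 0,"gripper": 1},
])

```text
clock: 10.43
position: [538.5, 77.5, 104.3]
ee_rot: [0.001, 1.0, 0.0, 0.0]
contact_force: [0.2, 0.6, -0.6]
gripper_width: 19.3
grasp_force: 59.7
```

Request:
send_rows([
  {"x": 0,"y": 0.15,"z": 0,"ax": 0,"ay": 0,"az": 0,"gripper": 1},
  {"x": 0,"y": 0.15,"z": 0,"ax": 0,"ay": 0,"az": 0,"gripper": 1},
  {"x": 0,"y": 0.15,"z": 0,"ax": 0,"ay": 0,"az": 0,"gripper": 1},
  {"x": 0,"y": 0.15,"z": 0,"ax": 0,"ay": 0,"az": 0,"gripper": 1},
  {"x": 0,"y": 0.15,"z": 0,"ax": 0,"ay": 0,"az": 0,"gripper": 1},
])

```text
clock: 10.85
position: [538.6, 85.1, 104.3]
ee_rot: [0.001, 1.0, 0.0, 0.0]
contact_force: [0.4, -0.4, -1.3]
gripper_width: 19.3
grasp_force: 59.8
```

Run:
```python
from h import *
vial('scene');vial('scene')
```

```text
scene 74 [[520.9, 108.1, 49.7], [561.2, 118.0, 56.1], [569.8, 126.1, 58.9]] [538.6  85.3 104.3] [ 0.43  0.34 -1.4 ] 10.9
scene 76 [[521.4, 113.9, 49.0], [561.8, 124.8, 56.4], [569.8, 132.4, 58.8]] [538.6  85.1 104.3] [-0.63 -0.5  -1.54] 10.95
```

Request:
send_rows([
  {"x": 0,"y": 0.25,"z": 0,"ax": 0,"ay": 0,"az": 0,"gripper": 1},
  {"x": 0,"y": 0.25,"z": 0,"ax": 0,"ay": 0,"az": 0,"gripper": 1},
  {"x": 0,"y": 0.25,"z": 0,"ax": 0,"ay": 0,"az": 0,"gripper": 1},
  {"x": 0,"y": 0.25,"z": 0,"ax": 0,"ay": 0,"az": 0,"gripper": 1},
  {"x": 0,"y": 0.25,"z": 0,"ax": 0,"ay": 0,"az": 0,"gripper": 1},
])

```text
clock: 11.37
position: [538.6, 97.6, 104.3]
ee_rot: [0.001, 1.0, 0.0, 0.0]
contact_force: [-0.4, 0.0, -1.0]
gripper_width: 19.4
grasp_force: 59.8
```

Request:
send_rows([
  {"x": 0,"y": 0.25,"z": 0,"ax": 0,"ay": 0,"az": 0,"gripper": 1},
  {"x": 0,"y": 0.25,"z": 0,"ax": 0,"ay": 0,"az": 0,"gripper": 1},
  {"x": 0,"y": 0.2,"z": 0,"ax": 0,"ay": 0,"az": 0,"gripper": 1},
  {"x": 0,"y": 0.2,"z": 0,"ax": 0,"ay": 0,"az": 0,"gripper": 1},
  {"x": 0,"y": 0.2,"z": 0,"ax": 0,"ay": 0,"az": 0,"gripper": 1},
])

```text
clock: 11.78
position: [538.5, 108.5, 104.3]
ee_rot: [0.001, 1.0, -0.0, -0.0]
contact_force: [-0.1, 0.6, -1.3]
gripper_width: 19.5
grasp_force: 59.8
```

Request:
send_rows([
  {"x": 0,"y": 0.1,"z": 0,"ax": 0,"ay": 0,"az": 0,"gripper": 1},
  {"x": 0,"y": 0.1,"z": 0,"ax": 0,"ay": 0,"az": 0,"gripper": 1},
  {"x": 0,"y": 0.1,"z": 0,"ax": 0,"ay": 0,"az": 0,"gripper": 1},
  {"x": 0,"y": 0.1,"z": 0,"ax": 0,"ay": 0,"az": 0,"gripper": 1},
  {"x": 0,"y": 0.1,"z": 0,"ax": 0,"ay": 0,"az": 0,"gripper": 1},
])

```text
clock: 12.2
position: [538.6, 113.4, 104.3]
ee_rot: [0.001, 1.0, -0.0, -0.0]
contact_force: [0.3, 0.5, -1.1]
gripper_width: 19.4
grasp_force: 59.8
```

Run:
```python
from h import *
for i in range(5): vial('scene')
```

```text
scene 71 [[521.6, 126.8, 51.3], [562.3, 136.4, 56.3], [569.9, 144.4, 59.3]] [538.6 113.5 104.3] [ 0.24  0.46 -1.56] 12.25
scene 73 [[522.1, 127.5, 50.5], [562.4, 137.0, 57.0], [570.2, 144.6, 59.3]] [538.6 113.4 104.3] [-0.06  0.6  -1.17] 12.3
scene 74 [[521.3, 126.6, 51.0], [563.1, 136.7, 56.7], [570.0, 144.5, 59.7]] [538.6 113.4 104.3] [ 0.32  0.99 -1.43] 12.35
scene 73 [[521.7, 126.5, 51.0], [561.5, 137.2, 56.5], [570.0, 144.2, 59.3]] [538.6 113.3 104.3] [-0.17 -0.51 -0.96] 12.4
scene 72 [[521.4, 126.9, 51.0], [563.0, 136.8, 56.6], [570.1, 143.8, 59.4]] [538.5 113.3 104.3] [ 0.19  0.   -0.26] 12.45
```

Request:
send_rows([
  {"x": 0,"y": 0.1,"z": 0,"ax": 0,"ay": 0,"az": 0,"gripper": 1},
  {"x": 0,"y": 0.1,"z": 0,"ax": 0,"ay": 0,"az": 0,"gripper": 1},
  {"x": 0,"y": 0.1,"z": 0,"ax": 0,"ay": 0,"az": 0,"gripper": 1},
  {"x": 0,"y": 0.1,"z": 0,"ax": 0,"ay": 0,"az": 0,"gripper": 1},
  {"x": 0,"y": 0.1,"z": 0,"ax": 0,"ay": 0,"az": 0,"gripper": 1},
])

```text
clock: 12.87
position: [538.6, 118.5, 104.3]
ee_rot: [0.001, 1.0, 0.0, -0.0]
contact_force: [0.6, 0.2, -1.2]
gripper_width: 19.5
grasp_force: 59.8
```

```bash
cat >> h.py <<'E'
def force(n=6):
    f=[]
    for i in range(n): arm.get_image('scene'); s=arm.read_state(); f.append(np.r_[s['contact_force'],s['wrist_torque'],s['position']])
    print(round(s['clock'],2),np.round(np.mean(f,0),3))
E
python3 - <<'E'
from h import *
vial('scene');force()
E
```

```text
scene 68 [[520.9, 129.9, 51.6], [561.8, 139.7, 57.0], [570.5, 146.1, 59.1]] [538.7 118.6 104.3] [-0.75 -0.03  0.08] 12.92
13.22 [ 1.01000e-01  1.75000e-01 -5.49000e-01  2.40000e-02  1.80000e-02
 -1.20000e-02  5.38581e+02  1.18400e+02  1.04311e+02]
```

Request:
send_rows([
  {"x": 0,"y": 0.1,"z": 0,"ax": 0,"ay": 0,"az": 0,"gripper": 1},
  {"x": 0,"y": 0.1,"z": 0,"ax": 0,"ay": 0,"az": 0,"gripper": 1},
  {"x": 0,"y": 0,"z": 0,"ax": 0,"ay": 0,"az": 0,"gripper": 1},
])

```text
clock: 13.47
position: [538.4, 120.1, 104.3]
ee_rot: [0.001, 1.0, -0.0, -0.0]
contact_force: [-0.4, -1.4, 0.0]
gripper_width: 19.3
grasp_force: 59.6
```

Run:
```python
from h import *
vial('scene');force()
```

```text
scene 68 [[521.6, 131.4, 50.6], [562.8, 140.7, 56.8], [570.2, 147.2, 59.4]] [538.5 120.1 104.3] [-0.5  -0.97 -0.13] 13.52
13.82 [ 2.34000e-01 -2.14200e+00 -4.21000e-01 -6.86000e-01 -3.70000e-02
 -8.00000e-03  5.38471e+02  1.20083e+02  1.04296e+02]
```

Request:
send_rows([
  {"x": 0,"y": 0.05,"z": 0,"ax": 0,"ay": 0,"az": 0,"gripper": 1},
  {"x": 0,"y": 0.05,"z": 0,"ax": 0,"ay": 0,"az": 0,"gripper": 1},
  {"x": 0,"y": 0.05,"z": 0,"ax": 0,"ay": 0,"az": 0,"gripper": 1},
  {"x": 0,"y": 0.05,"z": 0,"ax": 0,"ay": 0,"az": 0,"gripper": 1},
  {"x": 0,"y": 0,"z": 0,"ax": 0,"ay": 0,"az": 0,"gripper": 1},
])

```text
clock: 14.23
position: [538.5, 122.1, 104.3]
ee_rot: [0.001, 1.0, -0.0, -0.0]
contact_force: [-0.0, -4.1, 0.3]
gripper_width: 19.0
grasp_force: 59.7
```

Run:
```python
from h import *
force(10);force(10)
```

```text
14.73 [ 1.47000e-01 -4.58300e+00 -9.00000e-02 -1.52700e+00 -4.00000e-02
 -4.80000e-02  5.38478e+02  1.22115e+02  1.04290e+02]
15.23 [-1.58000e-01 -4.63100e+00  9.50000e-02 -1.60300e+00  4.60000e-02
 -2.40000e-02  5.38497e+02  1.22265e+02  1.04280e+02]
```

Request:
send_rows([
  {"x": 0,"y": -0.03,"z": 0,"ax": 0,"ay": 0,"az": 0,"gripper": 1},
  {"x": 0,"y": -0.03,"z": 0,"ax": 0,"ay": 0,"az": 0,"gripper": 1},
  {"x": 0,"y": -0.03,"z": 0,"ax": 0,"ay": 0,"az": 0,"gripper": 1},
  {"x": 0,"y": -0.03,"z": 0,"ax": 0,"ay": 0,"az": 0,"gripper": 1},
  {"x": 0,"y": -0.03,"z": 0,"ax": 0,"ay": 0,"az": 0,"gripper": 1},
])

```text
clock: 15.65
position: [538.6, 121.2, 104.2]
ee_rot: [0.001, 1.0, 0.0, 0.0]
contact_force: [-0.3, -2.0, -1.0]
gripper_width: 19.5
grasp_force: 59.8
```

Request:
send_rows([
  {"x": 0,"y": -0.03,"z": 0,"ax": 0,"ay": 0,"az": 0,"gripper": 1},
  {"x": 0,"y": -0.03,"z": 0,"ax": 0,"ay": 0,"az": 0,"gripper": 1},
  {"x": 0,"y": -0.03,"z": 0,"ax": 0,"ay": 0,"az": 0,"gripper": 1},
  {"x": 0,"y": -0.03,"z": 0,"ax": 0,"ay": 0,"az": 0,"gripper": 1},
  {"x": 0,"y": -0.03,"z": 0,"ax": 0,"ay": 0,"az": 0,"gripper": 1},
])

```text
clock: 16.07
position: [539.0, 119.7, 104.5]
ee_rot: [0.001, 1.0, 0.0, 0.001]
contact_force: [-1.3, -0.8, -1.3]
gripper_width: 19.5
grasp_force: 59.8
```

Request:
send_rows([
  {"x": 0,"y": -0.03,"z": 0,"ax": 0,"ay": 0,"az": 0,"gripper": 1},
  {"x": 0,"y": -0.03,"z": 0,"ax": 0,"ay": 0,"az": 0,"gripper": 1},
  {"x": 0,"y": -0.03,"z": 0,"ax": 0,"ay": 0,"az": 0,"gripper": 1},
  {"x": 0,"y": -0.03,"z": 0,"ax": 0,"ay": 0,"az": 0,"gripper": 1},
  {"x": 0,"y": -0.03,"z": 0,"ax": 0,"ay": 0,"az": 0,"gripper": 1},
])

```text
clock: 16.48
position: [538.7, 118.0, 104.4]
ee_rot: [0.001, 1.0, 0.0, 0.0]
contact_force: [0.2, 0.7, -1.2]
gripper_width: 19.5
grasp_force: 59.8
```

Request:
send_rows([
  {"x": 0,"y": -0.03,"z": 0,"ax": 0,"ay": 0,"az": 0,"gripper": 1},
  {"x": 0,"y": -0.03,"z": 0,"ax": 0,"ay": 0,"az": 0,"gripper": 1},
  {"x": 0,"y": -0.03,"z": 0,"ax": 0,"ay": 0,"az": 0,"gripper": 1},
  {"x": 0,"y": -0.03,"z": 0,"ax": 0,"ay": 0,"az": 0,"gripper": 1},
  {"x": 0,"y": -0.03,"z": 0,"ax": 0,"ay": 0,"az": 0,"gripper": 1},
])

```text
clock: 16.9
position: [538.6, 116.3, 104.3]
ee_rot: [0.001, 1.0, 0.0, 0.0]
contact_force: [-0.1, -0.7, -1.9]
gripper_width: 19.2
grasp_force: 59.8
```

Run:
```python
from h import *
vial('scene');force(3);vial('scene')
```

```text
scene 69 [[521.4, 130.1, 50.8], [562.8, 139.3, 56.2], [570.1, 146.1, 59.7]] [538.6 116.2 104.3] [-0.13  0.62 -1.81] 16.95
17.1 [ 5.00000e-03 -7.50000e-02 -9.92000e-01  1.90000e-02  2.10000e-02
 -1.50000e-02  5.38593e+02  1.16326e+02  1.04328e+02]
scene 70 [[520.5, 129.2, 51.3], [562.6, 139.6, 56.4], [570.3, 146.7, 59.4]] [538.6 116.3 104.3] [ 0.13 -0.48 -1.1 ] 17.15
```

Request:
send_rows([
  {"x": 0,"y": -0.1,"z": 0,"ax": 0,"ay": 0,"az": 0,"gripper": 1},
  {"x": 0,"y": -0.2,"z": 0,"ax": 0,"ay": 0,"az": 0,"gripper": 1},
  {"x": 0,"y": -0.4,"z": 0,"ax": 0,"ay": 0,"az": 0,"gripper": 1},
  {"x": 0,"y": -0.6,"z": 0,"ax": 0,"ay": 0,"az": 0,"gripper": 1},
  {"x": 0,"y": -0.6,"z": 0,"ax": 0,"ay": 0,"az": 0,"gripper": 1},
])

```text
clock: 17.57
position: [538.5, 96.8, 104.3]
ee_rot: [0.001, 1.0, -0.0, -0.0]
contact_force: [0.2, 0.0, -0.7]
gripper_width: 19.4
grasp_force: 59.8
```

Request:
send_rows([
  {"x": 0,"y": 0,"z": -2,"ax": 0,"ay": 0,"az": 0,"gripper": 1},
  {"x": 0,"y": 0,"z": -3.3,"ax": 0,"ay": 0,"az": 0,"gripper": 1},
  {"x": 0,"y": 0,"z": -3.3,"ax": 0,"ay": 0,"az": 0,"gripper": 1},
  {"x": 0,"y": -1.5,"z": -0.7,"ax": 0,"ay": 0,"az": 0,"gripper": 1},
  {"x": 0,"y": -3.5,"z": 0,"ax": 0,"ay": 0,"az": 0,"gripper": 1},
])

```text
clock: 17.98
position: [540.9, 49.1, 201.1]
ee_rot: [-0.001, 1.0, 0.001, 0.004]
contact_force: [0.0, -0.4, -1.2]
gripper_width: 19.7
grasp_force: 59.9
```

Request:
send_rows([
  {"x": 0.2,"y": -3.7,"z": 0,"ax": 0,"ay": 0,"az": 0,"gripper": 1},
  {"x": 0.2,"y": -3.7,"z": 0,"ax": 0,"ay": 0,"az": 0,"gripper": 1},
  {"x": 0.2,"y": -3.7,"z": 0,"ax": 0,"ay": 0,"az": 0,"gripper": 1},
  {"x": 0.2,"y": -3.7,"z": 0,"ax": 0,"ay": 0,"az": 0,"gripper": 1},
  {"x": 0.2,"y": -3.7,"z": 0,"ax": 0,"ay": 0,"az": 0,"gripper": 1},
])

```text
clock: 18.4
position: [527.3, -139.8, 197.4]
ee_rot: [0.001, 1.0, 0.0, 0.0]
contact_force: [0.3, -0.3, -0.5]
gripper_width: 19.4
grasp_force: 59.9
```

Request:
send_rows([
  {"x": 0.2,"y": -3.7,"z": 0,"ax": 0,"ay": 0,"az": 0,"gripper": 1},
  {"x": 0.2,"y": -3.5,"z": 0,"ax": 0,"ay": 0,"az": 0,"gripper": 1},
  {"x": 0.2,"y": -2.5,"z": 0,"ax": 0,"ay": 0,"az": -6,"gripper": 1},
  {"x": 0,"y": 0,"z": 0,"ax": 0,"ay": 0,"az": -6,"gripper": 1},
  {"x": 0,"y": 0,"z": 0,"ax": 0,"ay": 0,"az": -6,"gripper": 1},
])

```text
clock: 18.82
position: [520.9, -236.9, 196.9]
ee_rot: [-0.156, 0.988, 0.0, -0.0]
contact_force: [0.2, 0.1, -0.7]
gripper_width: 19.3
grasp_force: 59.7
```

Request:
send_rows([
  {"x": 0,"y": 0,"z": 0,"ax": 0,"ay": 0,"az": 0,"gripper": 1},
  {"x": 0,"y": 0,"z": 0,"ax": 0,"ay": 0,"az": 0,"gripper": 1},
  {"x": 0,"y": 0,"z": 0,"ax": 0,"ay": 0,"az": 0,"gripper": 1},
])

```text
clock: 19.07
position: [521.8, -234.6, 197.3]
ee_rot: [-0.154, 0.988, 0.0, -0.0]
contact_force: [-0.2, 1.0, 0.1]
gripper_width: 19.0
grasp_force: 59.7
```

Run:
```python
from h import *
vial('scene')
s=arm.read_state();M=R.from_quat(s['ee_rot']).as_matrix();print(s['position'],M.round(4),s['clock'])
print('tool delta mm',M.T@(np.array([521.4,-254.9,77.6])-s['position']), 'yaw',np.degrees(np.arctan2(-M[1,0],-M[0,0])))
```

```text
scene 59 [[520.1, 131.3, 51.9], [562.0, 140.1, 56.9], [570.4, 145.5, 59.7]] [ 521.9 -234.5  197.3] [-0.63  0.54 -1.63] 19.12
[ 521.85102907 -234.45564313  197.34567672] [[-0.952 -0.306 -0.   ]
 [-0.306  0.952  0.   ]
 [ 0.     0.    -1.   ]] 19.1167
tool delta mm [  6.68397294 -19.33132733 119.74483929] yaw 17.818669025693797
```

Request:
send_rows([
  {"x": 0.67,"y": -1.93,"z": 0,"ax": 0,"ay": 0,"az": 0,"gripper": 1},
  {"x": 0,"y": 0,"z": 2,"ax": 0,"ay": 0,"az": 0,"gripper": 1},
  {"x": 0,"y": 0,"z": 3,"ax": 0,"ay": 0,"az": 0,"gripper": 1},
  {"x": 0,"y": 0,"z": 2,"ax": 0,"ay": 0,"az": 0,"gripper": 1},
  {"x": 0,"y": 0,"z": 0,"ax": 0,"ay": 0,"az": 0,"gripper": 1},
])

```text
clock: 19.53
position: [518.4, -253.8, 122.7]
ee_rot: [-0.155, 0.988, 0.002, -0.004]
contact_force: [-1.1, 0.7, -1.5]
gripper_width: 19.3
grasp_force: 59.7
```

Request:
send_rows([
  {"x": 0,"y": 0,"z": 0,"ax": 0,"ay": 0,"az": 0,"gripper": 1},
  {"x": 0,"y": 0,"z": 0,"ax": 0,"ay": 0,"az": 0,"gripper": 1},
])

```text
clock: 19.7
position: [522.7, -255.2, 128.8]
ee_rot: [-0.156, 0.988, -0.001, 0.001]
contact_force: [1.1, -0.1, -0.2]
gripper_width: 19.1
grasp_force: 59.7
```

Run:
```python
from h import *
s=arm.read_state();M=R.from_quat(s['ee_rot']).as_matrix();print('tool delta mm',M.T@(np.array([521.4,-254.9,77.6])-s['position']), s['position'])
shot('wrist','w6.png')
```

```text
tool delta mm [ 1.25071923  0.81563612 51.2102011 ] [ 522.72199142 -255.22816914  128.81385458]
```

View pics/w6.png

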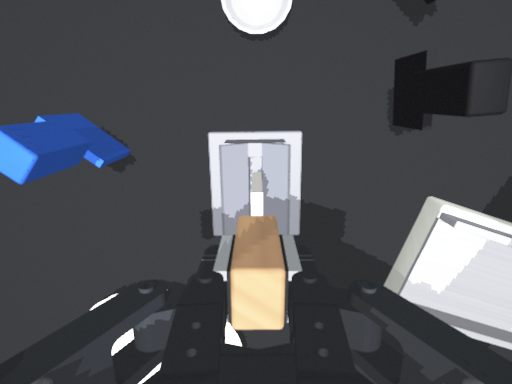

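The blade (257,200) is lined up over the slot (257,165).

Request:
send_rows([
  {"x": 0,"y": 0,"z": 0.6,"ax": 0,"ay": 0,"az": 0,"gripper": 1},
  {"x": 0,"y": 0,"z": 0.6,"ax": 0,"ay": 0,"az": 0,"gripper": 1},
  {"x": 0,"y": 0,"z": 0.5,"ax": 0,"ay": 0,"az": 0,"gripper": 1},
  {"x": 0,"y": 0,"z": 0,"ax": 0,"ay": 0,"az": 0,"gripper": 1},
])

```text
clock: 20.08
position: [520.7, -254.8, 109.1]
ee_rot: [-0.155, 0.988, 0.001, -0.001]
contact_force: [-1.0, 0.5, -0.8]
gripper_width: 19.3
grasp_force: 59.7
```

Run:
```python
from h import *
force(3)
s=arm.read_state();M=R.from_quat(s['ee_rot']).as_matrix();print('tool delta mm',M.T@(np.array([521.4,-254.9,77.6])-s['position']), s['position'])
```

```text
20.23 [-4.12000e-01  1.93000e-01 -9.38000e-01  3.70000e-02  1.50000e-02
 -1.70000e-02  5.21292e+02 -2.55046e+02  1.09958e+02]
tool delta mm [ 0.10359318  0.26969206 32.68530824] [ 521.58422505 -255.11945061  110.28532916]
```

Request:
send_rows([
  {"x": 0,"y": 0,"z": 0.5,"ax": 0,"ay": 0,"az": 0,"gripper": 1},
  {"x": 0,"y": 0,"z": 0.5,"ax": 0,"ay": 0,"az": 0,"gripper": 1},
  {"x": 0,"y": 0,"z": 0.5,"ax": 0,"ay": 0,"az": 0,"gripper": 1},
  {"x": 0,"y": 0,"z": 0.5,"ax": 0,"ay": 0,"az": 0,"gripper": 1},
  {"x": 0,"y": 0,"z": 0.4,"ax": 0,"ay": 0,"az": 0,"gripper": 1},
])

```text
clock: 20.65
position: [521.3, -255.1, 85.5]
ee_rot: [-0.156, 0.988, 0.0, -0.0]
contact_force: [1.1, 0.3, -1.1]
gripper_width: 19.3
grasp_force: 59.6
```

Request:
send_rows([
  {"x": 0,"y": 0,"z": 0.3,"ax": 0,"ay": 0,"az": 0,"gripper": 1},
  {"x": 0,"y": 0,"z": 0.3,"ax": 0,"ay": 0,"az": 0,"gripper": 1},
  {"x": 0,"y": 0,"z": 0.1,"ax": 0,"ay": 0,"az": 0,"gripper": 1},
  {"x": 0,"y": 0,"z": 0,"ax": 0,"ay": 0,"az": 0,"gripper": 1},
  {"x": 0,"y": 0,"z": 0,"ax": 0,"ay": 0,"az": 0,"gripper": 1},
])

```text
clock: 21.07
position: [521.5, -255.1, 79.3]
ee_rot: [-0.156, 0.988, 0.0, -0.0]
contact_force: [0.5, -0.7, -0.8]
gripper_width: 19.3
grasp_force: 59.6
```

Run:
```python
from h import *
force(4)
```

```text
21.27 [ 3.80000e-02 -3.77000e-01 -7.38000e-01 -7.70000e-02 -3.60000e-02
 -6.00000e-03  5.21565e+02 -2.55047e+02  7.94840e+01]
```

Down 1.5 mm more, then release slowly.

Request:
send_rows([
  {"x": 0,"y": 0,"z": 0.1,"ax": 0,"ay": 0,"az": 0,"gripper": 1},
  {"x": 0,"y": 0,"z": 0.06,"ax": 0,"ay": 0,"az": 0,"gripper": 1},
  {"x": 0,"y": 0,"z": 0,"ax": 0,"ay": 0,"az": 0,"gripper": 1},
  {"x": 0,"y": 0,"z": 0,"ax": 0,"ay": 0,"az": 0,"gripper": 0.2},
  {"x": 0,"y": 0,"z": 0,"ax": 0,"ay": 0,"az": 0,"gripper": -0.3},
])

```text
clock: 21.68
position: [521.6, -255.1, 77.9]
ee_rot: [-0.156, 0.988, -0.0, 0.0]
contact_force: [0.5, 0.1, 0.7]
gripper_width: 42.7
grasp_force: 0.0
```

Request:
send_rows([
  {"x": 0,"y": 0,"z": 0,"ax": 0,"ay": 0,"az": 0,"gripper": -1},
  {"x": 0,"y": 0,"z": 0,"ax": 0,"ay": 0,"az": 0,"gripper": -1},
  {"x": 0,"y": 0,"z": 0,"ax": 0,"ay": 0,"az": 0,"gripper": -1},
  {"x": 0,"y": 0,"z": 0,"ax": 0,"ay": 0,"az": 0,"gripper": -1},
  {"x": 0,"y": 0,"z": 0,"ax": 0,"ay": 0,"az": 0,"gripper": -1},
])

```text
clock: 22.1
position: [521.5, -255.1, 77.7]
ee_rot: [-0.156, 0.988, -0.0, 0.0]
contact_force: [0.2, 0.5, -0.2]
gripper_width: 85.3
grasp_force: 0.0
```

Request:
send_rows([
  {"x": 0,"y": 0,"z": -1,"ax": 0,"ay": 0,"az": 0,"gripper": -1},
  {"x": 0,"y": 0,"z": -2.5,"ax": 0,"ay": 0,"az": 0,"gripper": -1},
  {"x": 0,"y": 0,"z": -3,"ax": 0,"ay": 0,"az": 0,"gripper": -1},
  {"x": 0,"y": 0,"z": -3,"ax": 0,"ay": 0,"az": 0,"gripper": -1},
  {"x": 0,"y": 0,"z": -3,"ax": 0,"ay": 0,"az": 0,"gripper": -1},
])

```text
clock: 22.52
position: [521.3, -255.1, 204.9]
ee_rot: [-0.156, 0.988, -0.0, 0.0]
contact_force: [1.1, -0.6, 0.4]
gripper_width: 85.4
grasp_force: 0.0
```

Request:
send_rows([
  {"x": 1.5,"y": 0,"z": -2,"ax": 0,"ay": 0,"az": 0,"gripper": -1},
  {"x": 1.5,"y": 0,"z": 0,"ax": 0,"ay": 0,"az": 0,"gripper": -1},
  {"x": 0,"y": 0,"z": 0,"ax": 0,"ay": 0,"az": 0,"gripper": -1},
  {"x": 0,"y": 0,"z": 0,"ax": 0,"ay": 0,"az": 0,"gripper": -1},
])

```text
clock: 22.85
position: [492.5, -264.4, 223.7]
ee_rot: [-0.155, 0.988, -0.0, 0.001]
contact_force: [-0.1, 0.4, -0.2]
gripper_width: 85.6
grasp_force: 0.0
```

Run:
```python
from h import *
p,d,m=shot('wrist','w7.png'); V=cloud(d,m).reshape(-1,3)
b=(V[:,0]>450)&(V[:,0]<600)&(V[:,1]>-330)&(V[:,1]<-180)
for n,z0,z1 in(('block',20,50),('htop',113,130)):
    P=V[b&(V[:,2]>z0)&(V[:,2]<z1)]
    print(n,len(P),[np.round(q,1) for q in cv2.minAreaRect(P[:,:2].astype(np.float32))],np.round(np.percentile(P[:,2],[5,50,95]),1))
vial('scene');vial('top')
a=cv2.cvtColor(p,cv2.COLOR_RGB2BGR); q,_,_=shot('scene'); q=cv2.resize(cv2.cvtColor(q[130:290,150:350],cv2.COLOR_RGB2BGR),(400,320)); 
cv2.imwrite('pics/fin.png',np.hstack([cv2.resize(a,(400,300)),q[:300]]))
```

```text
block 2518 [array([ 521.5, -256. ]), array([78.7, 50.8]), np.float64(18.4)] [33.4 42.6 47. ]
htop 733 [array([ 520.5, -253.9]), array([25.9, 19.3]), np.float64(17.4)] [116.5 118.6 119.8]
scene 58 [[520.8, 131.9, 52.1], [562.2, 139.4, 57.1], [570.1, 146.3, 59.2]] [ 493.  -264.2  222.5] [-0.05 -0.29  0.06] 22.95
top 59 [[521.8, 124.4, 51.3], [556.9, 135.6, 56.6], [569.5, 145.8, 61.3]] [ 493.1 -264.1  222.2] [0.88 0.45 0.56] 23.0
```

View pics/fin.png

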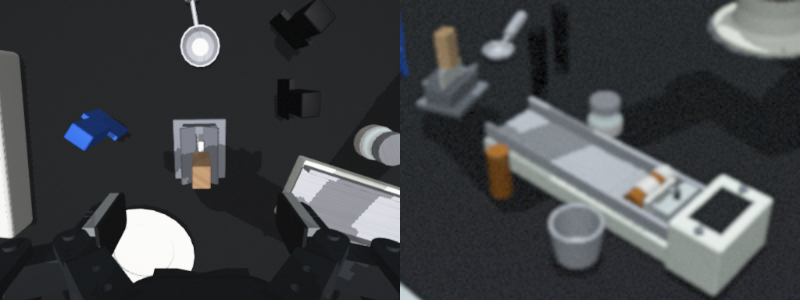

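The left half shows the paddle standing in the holder slot (200,165). The right half shows the vial resting against the pad (650,185).

```bash
python3 -c "
from bench import arm
print(arm.job_done())"
```

```text
the job is handed in; nothing more can be done
None
```

I handed the job in at about 23 s: the vial was pressed against the pad at about 4.6 N for just over a second and lies in the nest, and the paddle stands released in its holder; no verdict came back.

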